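Pop the sunglasses cradle and trap it

ROBOT

A 7-joint arm with a two-finger parallel gripper is mounted at the origin on the work surface. World frame = base frame: x ahead of the robot, y to its left, z up, the work surface at z = 0. Lengths are in m, angles in rad, forces in N, time in s.
With the tool pointing down it reaches from about 0.4 to 0.875 m from the base axis. Payload 19.3 kg.
Tool frame: the origin (TCP) lies at the very end of the fingers, on their centre line; the grasp point (between the pads) lies 19 mm behind it; z points along the fingers, y is the line along which they close (so a half turn about z gives the same grasp; the last joint's range is limited). The gripper opens to 85 mm and grips with 20 to 120 N. Pads are 22 mm wide; open, the fingers measure 114 mm over their backs; the gripper's body (76 mm by 85 mm) begins 54 mm behind the grasp point. The pads swing forward as they close: fully open they stand 13 mm farther back than shut.
Start: joints at [1.265, 0.521, -0.036, 1.599, 0.021, 1.021, -0.113], TCP at [0.146, -0.608, 0.231] pointing down, gripper open.
Joint ranges: [-2.91, 2.91], [-0.3, 2.13], [-1.5, 1.42], [0.17, 2.43], [-1.26, 4.41], [0.16, 1.93], [-2.52, 2.52]. Speed limits (rad/s): [1.89, 1.89, 2.39, 2.39, 3.01, 3.01, 3.01].

INTERFACE

Orientations are given as [roll, pitch, yaw] about the fixed x, y, z axes, in that order (R = Rz(yaw) Ry(pitch) Rx(roll)).
In Python, from workcell import bot gives the robot as it stands.
- The arm moves only by the tool carry_out, never from a script. Its argument "rows" is a list that holds one entry, the list of rows, each a list of 4 numbers: the shift along the tool's x, y, z in m, then the turn about the tool's z in degrees. In form: [[[x, y, z, twist], ...]]. A call has 1 to 12 rows; each row is the pose to reach, as a shift and turn from the pose commanded when the call began, along the tool's axes at that moment; what a row does not reach only later rows make up. A row lasts 1/12 s, in which the tool goes at most 41.7 mm and 7.16 degrees, less where a joint would pass 70% of its speed; a pose out of reach is approached as far as the arm can. A call with a gripper value outside its range is refused whole. "grip" is the finger opening in m, from 0 to 0.0854, set as the call begins (left out, the last holds). The fingers move at their own pace and stop on an object; "grip_force" is the grip in N (left out, the last holds). Time passes only in rows, so rows that repeat a pose let the fingers close. It gives the time, the measured TCP pose, the force, the opening and the grip force at its end, in the units of the state.
- bot.observe(): the state, without advancing time (a new reading comes with each control period).
- bot.grab_frame(name): name is "scene" or "side" or "wrist"; returns a dict with "pixels" (480x640x3 uint8, red, green, blue), "K" (3x3 intrinsics, pixels), "pose" (4x4, takes a point from camera to world coordinates). Camera axes: x right, y down, z forward; pixel columns grow to the right and rows downward; lengths in m; the calibration is good to about 2 mm. A picture is of the moment at which its call begins. There is no depth.
- bot.job_done(): hands the job in; it is judged then, once.
Trained networks look in a picture, given as the dict that the camera call returned (one of the last four; its "shot" number tells which), for a name from the list of things; names that differ only in an ending like _2 or _b are one class to them, and where a whole thing is asked for, a point or a joint stands for the part that bears it (a point fixed in the world has none). Each returns a list of dicts, best first, with "conf" (0 to 1); they miss things now and then, are a little off and sometimes report something else, mostly with a low value. They report only what shows in the picture. A call takes as long as a camera call.
- bot.look_for(picture, label): "position" ([column, row] in pixels, amid what is visible of it).
- bot.regions_of(picture, label): "region" (480x640 bool, what is visible of it) and "position" ([column, row] in pixels, amid what is visible of it).
- bot.spot_point(picture, label): "position" ([column, row] in pixels: a listed point, or the origin of a listed thing).
The state is a dict: "clock": time; "qpos": joint angles; "qd": joint speeds; "joint_efforts": joint torques, N m; "position": TCP position; "tool_rot": TCP orientation; "force": force on the tool from outside, world axes, zero at the start; "moment": the same for the moment, N m; "grip_width": finger opening in m; "finger_force": force on a finger pad.
Only numpy, scipy, OpenCV 4.12 (cv2) and the standard library are available. Lean on these libraries where they do the work, as an engineer would, in place of code of your own. Each camera call takes 0.05 s, during which the arm holds its last target. There are 200 camera calls.

TASK

Press the round steel key beside the mouth of the sunglasses case so that the spring-loaded cradle pops out, and with the other finger of the same hand trap the cradle's front panel once it has come out at least 1 cm but while more than half of the cradle is still inside the case. Finish while still holding like that: one finger keeping the key down, the other stopping the cradle. Grasp and lift nothing, and leave the watch, the comb and the coin dish where they lie.

Things in the scene. Friction and masses are not known exactly. Their poses are not given: they have to be found in the camera images.
- case: Case fixed to the ledge: grey plastic box 185 long (x), 80 wide (y), 53 mm high; black sunglasses show through its roof window. Origin: on the ledge under the middle of the mouth. Its x points from mouth to closed back (the cradle comes out along -x), z up. Beside the mouth on its +y side a boss (x 0 to 36, y 39 to 81 mm, 20 mm high) carries the key. The ledge ahead of the mouth is bare for 110 mm.
- key_top (a point): Centre of the top of the round steel key, 24 mm across; at rest 30 mm above the ledge and 10 mm above its boss, 12 mm behind the mouth's plane (case x = 12 mm) and 62 mm to the side of the case's middle line (case y = 62 mm). The box's side wall is 22 mm from the key's centre.
- key (a joint): How far the key is pressed straight down: 0 up, 0.007 m fully down. It springs up again when let go; 1.5 N to start it, 5 N fully down. The cradle is let go at about 0.004 m. To count as kept down it must be 0.003 m or more.
- cradle_front (a point): Centre of the outer face of the cradle's flat front panel, which is 74 mm wide (case y from -37 to 37 mm), 6 mm thick and spans 5 to 49 mm above the ledge. It moves with the cradle. At rest it lies 6 mm ahead of the mouth (case x = -6 mm).
- cradle (a joint): How far the cradle (a grey tray 160 mm long) has come out of the case along the case's -x: 0 shut, 0.08 m half out, 0.11 m end of its run. It is latched shut until the key is pressed; then a damped spring of about 3 N drives it out at about 60 mm/s, so it is half out in 1.4 s: the stopping finger should already stand in its path, 10 to 80 mm ahead of the panel. Letting the key up does not stop it.
- sunglasses: Folded black plastic sunglasses, 140 x 40 x 21 mm, lying loose in the cradle, lenses down; they ride out with it. Origin: underside centre, 8 mm above the ledge. Not to be lifted.
- watch: Steel watch lying flat, bracelet stretched out, 160 x 40 mm, 11 mm high. Origin: underside centre. Bystander.
- comb: Wooden hair comb lying flat, 150 x 37 x 7 mm. Origin: near its underside centre. Bystander.
- dish: Round white ceramic coin dish with a few coins, 104 mm across, 24 mm high. Origin: underside centre. Bystander.

How it is judged:
By the outcome, as a careful person would: the job done as asked, in the order asked, and still so for the second after the job is handed in, while the arm keeps its last pose, push and grip.
It also fails if it takes over 32 s, if anything falls off the work surface, if the arm or the gripper's body presses on something with over 40 N, if the wrist force passes 120 N, or if a joint passes its speed limit or range.

## Working session

There is one attempt and no reset: what is moved stays moved. The work goes in short steps, Python scripts to look and compute and a tool call to move; the robot and the scene stay as the last step left them, time stands still between calls to the robot, and variables do not carry over. Pictures are saved under pics/ and viewed, at most 10 in all, crops included, and the job is handed in when it is done.

Besides the shell and the picture viewer there is one more tool, called after ">>>" as a command line: name --argument value ..., lists and objects as JSON in quotes. carry_out: Moves the arm, as the interface text tells. Its arguments: {"type":"object","properties":{"rows":{"type":"array","items":{"type":"array","items":{"type":"array","items":{"type":"number"}}}},"grip":{"type":"number"},"grip_force":{"type":"number"}},"required":["rows"]}

```bash
mkdir -p pics
cat > h.py <<'E'
import numpy as np, cv2
from workcell import bot
def ray(f,p,z):
    K=np.array(f["K"]);T=np.array(f["pose"])
    d=T[:3,:3]@np.linalg.inv(K)@np.array([p[0],p[1],1.]);o=T[:3,3]
    return o+d*(z-o[2])/d[2]
def proj(f,P):
    T=np.linalg.inv(np.array(f["pose"]));c=T[:3,:3]@np.array(P)+T[:3,3];q=np.array(f["K"])@c
    return q[:2]/q[2]
E
python3 - <<'E'
from h import *
s=bot.observe();print({k:np.round(s[k],3) for k in s})
for n in ["scene","side","wrist"]:
    f=bot.grab_frame(n);cv2.imwrite(f"pics/{n}0.png",f["pixels"][:,:,::-1])
    print(n,np.round(f["pose"],2).tolist())
    for l,z in [("key_top",.03),("cradle_front",.027),("case",0),("watch",0),("comb",0),("dish",0)]:
        r=bot.spot_point(f,l)
        for d in r[:2]: print(l,round(d["conf"],2),np.round(d["position"]),np.round(ray(f,d["position"],z),4))
E
```

```text
{'clock': np.float64(0.0), 'qpos': array([ 1.265,  0.522, -0.036,  1.6  ,  0.021,  1.021, -0.113]), 'qd': array([-0.001,  0.001,  0.002,  0.002, -0.002, -0.001,  0.002]), 'joint_efforts': array([-1.0000e-03, -9.2710e+01,  1.9790e+00, -3.6993e+01,  1.8000e-02,
        8.0000e-03,  0.0000e+00]), 'position': array([ 0.146, -0.607,  0.231]), 'tool_rot': array([-3.14 ,  0.   ,  0.236]), 'force': array([-0.534,  0.171, -0.168]), 'moment': array([ 0.035,  0.043, -0.025]), 'finger_force': np.float64(0.0), 'grip_width': np.float64(0.085)}
scene [[-0.18, 0.59, -0.79, 1.25], [0.98, 0.12, -0.13, 0.19], [0.01, -0.8, -0.6, 0.57], [0.0, 0.0, 0.0, 1.0]]
key_top 0.66 [239. 246.] [ 0.5864 -0.0772  0.03  ]
cradle_front 0.86 [262. 235.] [ 0.5408 -0.0433  0.027 ]
case 0.61 [263. 247.] [ 0.5442 -0.042   0.    ]
watch 0.85 [354. 281.] [0.611  0.1504 0.    ]
comb 0.98 [264. 202.] [ 0.3791 -0.0866  0.    ]
comb 0.61 [238. 248.] [ 0.5585 -0.0901  0.    ]
dish 0.84 [161. 278.] [ 0.6711 -0.2023  0.    ]
side [[-0.99, -0.08, 0.13, 0.49], [-0.16, 0.55, -0.82, 0.77], [-0.01, -0.83, -0.55, 0.51], [0.0, 0.0, 0.0, 1.0]]
key_top 0.58 [332. 214.] [ 0.5936 -0.0818  0.03  ]
cradle_front 0.58 [362. 225.] [ 0.5344 -0.0519  0.027 ]
cradle_front 0.45 [301. 201.] [ 0.6633 -0.1314  0.027 ]
case 0.94 [361. 232.] [ 0.5364 -0.0707  0.    ]
watch 0.94 [304. 302.] [0.6083 0.1518 0.    ]
comb 0.67 [443. 233.] [ 0.3808 -0.0897  0.    ]
dish 0.8 [306. 200.] [ 0.6645 -0.1898  0.    ]
wrist [[0.23, -0.93, -0.29, 0.22], [-0.97, -0.22, -0.07, -0.59], [0.0, 0.3, -0.96, 0.37], [0.0, 0.0, 0.0, 1.0]]
```

View pics/scene0.png

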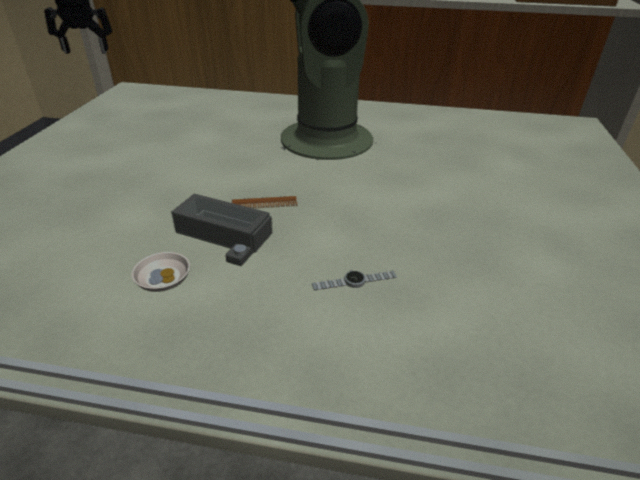

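View pics/side0.png

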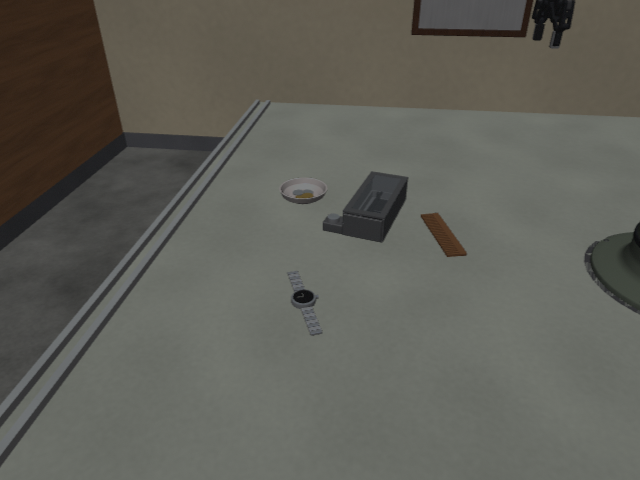

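Scene shows the case lying on the table at about (222,220), with its mouth toward the watch and the key at (239,248). The side view agrees, with the key at (333,217). I'll move above it for a wrist look.

>>> carry_out --rows '[[[0.022, -0.019, 0, 0], [0.045, -0.038, 0, 0], [0.068, -0.057, 0, 0], [0.09, -0.076, 0, 0], [0.113, -0.095, 0, 0], [0.136, -0.114, 0, 0], [0.158, -0.133, 0, 0], [0.181, -0.152, 0, 0], [0.204, -0.171, 0, 0], [0.226, -0.19, 0, 0], [0.249, -0.209, 0, 0], [0.272, -0.228, 0, 0]]]'

```text
clock: 2.05
position: [0.3579, -0.3213, 0.2315]
tool_rot: [3.141, -0.0, 0.236]
force: [1.1, -1.0, -0.8]
grip_width: 0.0854
finger_force: 0.0
```

>>> carry_out --rows '[[[0.022, -0.019, 0, 0], [0.045, -0.038, 0, 0], [0.068, -0.057, 0, 0], [0.09, -0.076, 0, 0], [0.113, -0.095, 0, 0], [0.136, -0.114, 0, 0], [0.158, -0.133, 0, 0], [0.181, -0.152, 0, 0], [0.204, -0.171, 0, 0], [0.226, -0.19, 0, 0], [0.249, -0.209, 0, 0], [0.272, -0.228, 0, 0]]]'

```text
clock: 3.05
position: [0.5692, -0.036, 0.2314]
tool_rot: [3.141, -0.0, 0.236]
force: [0.8, -1.0, 0.4]
grip_width: 0.0855
finger_force: 0.0
```

Run:
```python
from h import *
s=bot.observe();print({k:np.round(s[k],3) for k in ["clock","qpos","position","tool_rot","force","grip_width"]})
for n in ["wrist","scene","side"]:
    f=bot.grab_frame(n)
    if n!="side":cv2.imwrite(f"pics/{n}1.png",f["pixels"][:,:,::-1])
    for l,z in [("key_top",.03),("cradle_front",.027),("case",0)]:
        r=bot.spot_point(f,l)
        for d in r[:2]: print(n,l,round(d["conf"],2),np.round(d["position"]),np.round(ray(f,d["position"],z),4))
```

```text
{'clock': np.float64(3.05), 'qpos': array([ 0.154,  0.444, -0.267,  1.738,  0.137,  0.978, -1.501]), 'position': array([ 0.569, -0.036,  0.231]), 'tool_rot': array([ 3.141, -0.   ,  0.236]), 'force': array([ 0.82 , -0.975,  0.411]), 'grip_width': np.float64(0.085)}
wrist key_top 0.91 [368. 187.] [ 0.5933 -0.0739  0.03  ]
wrist cradle_front 0.94 [316. 247.] [ 0.5298 -0.0434  0.027 ]
wrist case 0.88 [322. 234.] [ 0.5351 -0.0476  0.    ]
scene key_top 0.56 [238. 248.] [ 0.5924 -0.0765  0.03  ]
scene cradle_front 0.68 [260. 232.] [ 0.5321 -0.0503  0.027 ]
scene case 0.82 [260. 242.] [ 0.5305 -0.0526  0.    ]
side key_top 0.41 [332. 216.] [ 0.5941 -0.0758  0.03  ]
side cradle_front 0.69 [360. 230.] [ 0.5359 -0.036   0.027 ]
side case 0.73 [361. 237.] [ 0.5341 -0.053   0.    ]
```

View pics/wrist1.png

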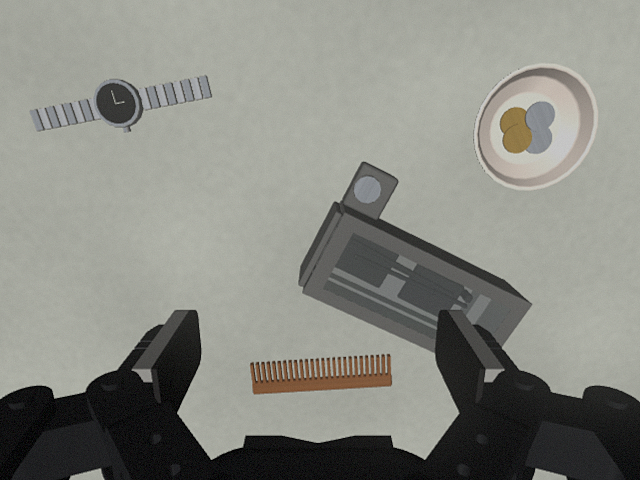

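The wrist image shows the key at (367,189). The roof edge on the key side runs from (342,204) to (531,304), and the front panel is at the left, from (333,204) to (302,287).

Run:
```python
from h import *
f=bot.grab_frame("wrist")
r=bot.regions_of(f,"key_top")
g=f["pixels"][150:230,330:400].astype(int)
m=np.array(ray(f,(367,189),.03));print("key",m)
a=ray(f,(342,204),.053);b=ray(f,(531,304),.053);v=b-a
print("edge yaw",np.degrees(np.arctan2(v[1],v[0])),np.linalg.norm(v))
P=ray(f,(333,204),.049);Q=ray(f,(302,287),.049);w=P-Q
print("panel yaw",np.degrees(np.arctan2(w[1],w[0]))-90,np.linalg.norm(w),P,Q)
for yaw in (-105,-108,-111,-114,-117):
    y=np.radians(yaw);R=np.array([[np.cos(y),-np.sin(y)],[np.sin(y),np.cos(y)]])
    o=m[:2]-R@[.012,.062]
    W=lambda x,yy,z:np.r_[o+R@[x,yy],z]
    # predicted: roof corners back/front, panel top
    print(yaw,o.round(4),[proj(f,W(*c)).round(0).tolist() for c in [(0,.04,.053),(.185,.04,.053),(-.006,.037,.049),(-.006,-.037,.049),(0,.081,.02)]])
```

```text
key [ 0.59058492 -0.07500705  0.03      ]
edge yaw -104.69614739874015 0.1887419197360566
panel yaw -96.10598958979106 0.07826818373726023 [ 0.57501161 -0.04821387  0.049     ] [ 0.49718746 -0.03988864  0.049     ]
-105 [ 0.5338 -0.0474] [[344.0, 211.0], [528.0, 309.0], [335.0, 209.0], [294.0, 283.0], [365.0, 161.0]]
-108 [ 0.5353 -0.0444] [[343.0, 209.0], [520.0, 316.0], [335.0, 208.0], [289.0, 279.0], [366.0, 161.0]]
-111 [ 0.537  -0.0416] [[342.0, 208.0], [512.0, 323.0], [334.0, 206.0], [285.0, 275.0], [368.0, 161.0]]
-114 [ 0.5388 -0.0388] [[342.0, 207.0], [504.0, 330.0], [333.0, 204.0], [280.0, 271.0], [369.0, 161.0]]
-117 [ 0.5408 -0.0362] [[341.0, 205.0], [496.0, 336.0], [333.0, 202.0], [276.0, 267.0], [370.0, 161.0]]
```

>>> carry_out --rows '[[[0, -0.001, 0.02, -3], [0, -0.002, 0.04, -6], [0, -0.003, 0.06, -9], [0, -0.003, 0.08, -12], [0, -0.003, 0.1, -14], [0, -0.003, 0.12, -16], [0, -0.003, 0.14, -16], [0, -0.003, 0.155, -16], [0, -0.003, 0.165, -16], [0, -0.003, 0.17, -16], [0, -0.003, 0.17, -16], [0, -0.003, 0.17, -16]]]'

```text
clock: 4.75
position: [0.568, -0.0343, 0.0618]
tool_rot: [3.141, -0.0, 0.515]
force: [-0.4, 0.5, -0.1]
grip_width: 0.0855
finger_force: 0.0
```

Run:
```python
from h import *
s=bot.observe();print({k:np.round(s[k],4) for k in ["clock","position","tool_rot","force"]})
ims=[]
for n,c in [("wrist",None),("side",(260,400,150,270)),("scene",(190,330,170,290))]:
    f=bot.grab_frame(n);p=f["pixels"][:,:,::-1]
    if c: p=p[c[2]:c[3],c[0]:c[1]]
    ims.append(cv2.resize(p,(400,300) if c is None else (400,300),interpolation=cv2.INTER_CUBIC))
    print(n,[ (round(d["conf"],2),np.round(d["position"])) for d in bot.spot_point(f,"key_top")[:1]])
cv2.imwrite("pics/m2.png",np.vstack([np.hstack(ims[:2]),np.hstack([ims[2],ims[2]*0])]))
```

```text
{'clock': np.float64(4.75), 'position': array([ 0.568 , -0.0343,  0.0618]), 'tool_rot': array([ 3.1414e+00, -5.0000e-04,  5.1510e-01]), 'force': array([-0.3557,  0.4708, -0.0612])}
wrist [(0.94, array([416., 279.]))]
side [(0.69, array([331., 215.]))]
scene [(0.45, array([238., 246.]))]
```

View pics/m2.png

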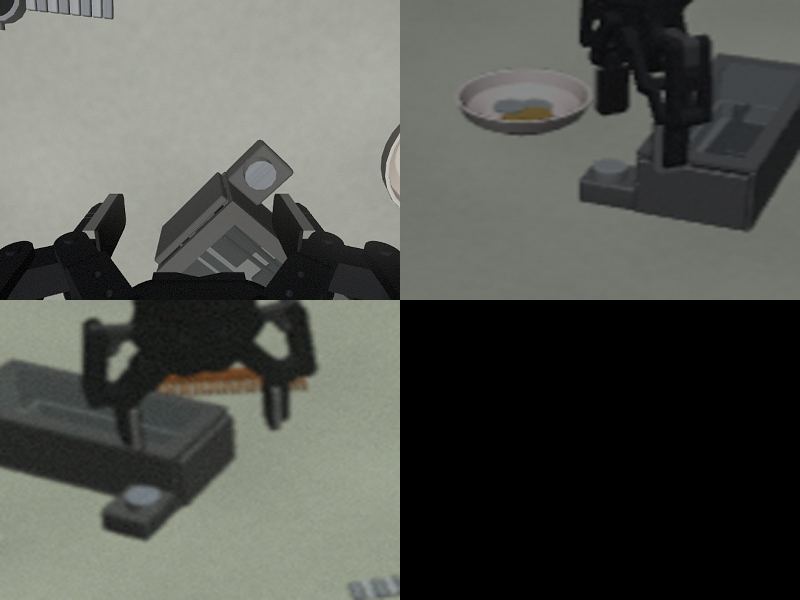

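The wrist view shows the key at (260,175) in the half-size panel, next to the right fingertip. I'll check the key's position in tool axes by projection.

Run:
```python
from h import *
s=bot.observe();p=s["position"];y=s["tool_rot"][2]
f=bot.grab_frame("wrist")
X=np.array([np.cos(y),np.sin(y)]);Y=np.array([np.sin(y),-np.cos(y)])
k=bot.spot_point(f,"key_top")[0]["position"]
for q in (k,(520,350)):
  K=ray(f,q,.03);d=K[:2]-p[:2];print(q,K,"tool xy",d@X,d@Y)
# where fingertip would project for pad inner face at +-.0427, several heights
for z in (p[2],p[2]+.013):
  for x in(-.011,0,.011):
    print(z,x,[proj(f,np.r_[p[:2]+X*x+Y*yy,z]).round() .tolist() for yy in(-.057,-.0427,.0427,.057)])
cv2.imwrite("pics/w3.png",f["pixels"][180:480,100:600,::-1])
```

```text
[417.6, 280.6] [ 0.59136827 -0.07347547  0.03      ] tool xy 0.0010593175759851794 0.0455603151564902
(520, 350) [ 0.58533044 -0.13774918  0.03      ] tool xy -0.03585212991964899 0.09852360326507247
0.06184942534349701 -0.011 [[176.0, 341.0], [212.0, 340.0], [427.0, 340.0], [463.0, 340.0]]
0.06184942534349701 0 [[173.0, 316.0], [210.0, 316.0], [429.0, 315.0], [466.0, 315.0]]
0.06184942534349701 0.011 [[170.0, 290.0], [208.0, 290.0], [432.0, 290.0], [469.0, 290.0]]
0.074849425343497 -0.011 [[165.0, 360.0], [204.0, 360.0], [436.0, 359.0], [475.0, 359.0]]
0.074849425343497 0 [[161.0, 333.0], [201.0, 333.0], [439.0, 333.0], [479.0, 333.0]]
0.074849425343497 0.011 [[158.0, 305.0], [198.0, 305.0], [442.0, 305.0], [482.0, 305.0]]
```

View pics/w3.png

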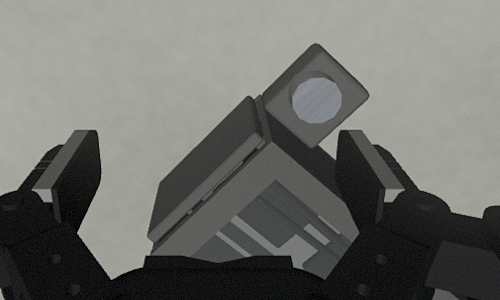

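>>> carry_out --rows '[[[0.0005, -0.001, 0.01, 0], [0.001, -0.002, 0.02, 0], [0.001, -0.002, 0.03, 0], [0.001, -0.002, 0.036, 0], [0.001, -0.002, 0.04, 0], [0.001, -0.002, 0.042, 0], [0.001, -0.002, 0.042, 0], [0.001, -0.002, 0.042, 0]]]'

```text
clock: 5.82
position: [0.5677, -0.0321, 0.0194]
tool_rot: [3.142, -0.0, 0.515]
force: [1.3, 0.0, 0.7]
grip_width: 0.0853
finger_force: 0.0
```

>>> carry_out --rows '[[[0, 0, 0.001, 0], [0, 0, 0.002, 0], [0, 0, 0.003, 0], [0, 0, 0.004, 0], [0, 0, 0.004, 0]]]'

```text
clock: 6.23
position: [0.5679, -0.0321, 0.0154]
tool_rot: [3.141, -0.0, 0.515]
force: [0.2, 0.1, 1.7]
grip_width: 0.0853
finger_force: 0.8
```

>>> carry_out --rows '[[[0, 0, 0.001, 0], [0, 0, 0.002, 0], [0, 0, 0.003, 0], [0, 0, 0.004, 0], [0, 0, 0.0045, 0], [0, 0, 0.0045, 0], [0, 0, 0.0045, 0], [0, 0, 0.0045, 0], [0, 0, 0.0045, 0], [0, 0, 0.0045, 0], [0, 0, 0.0045, 0], [0, 0, 0.0045, 0]]]'

```text
clock: 7.23
position: [0.5677, -0.0319, 0.0108]
tool_rot: [-3.141, -0.0, 0.515]
force: [2.1, -0.8, 4.0]
grip_width: 0.0854
finger_force: 3.4
```

Run:
```python
from h import *
s=bot.observe();print({k:np.round(s[k],4) for k in ["clock","position","tool_rot","force"]})
ims=[]
for n,c in [("wrist",None),("side",(260,400,150,270)),("scene",(190,330,170,290))]:
    f=bot.grab_frame(n);p=f["pixels"][:,:,::-1]
    if c: p=p[c[2]:c[3],c[0]:c[1]]
    ims.append(cv2.resize(p,(400,300),interpolation=cv2.INTER_CUBIC))
    for d in bot.spot_point(f,"cradle_front")[:1]: print(n,round(d["conf"],2),ray(f,d["position"],.027))
cv2.imwrite("pics/m4.png",np.vstack([np.hstack(ims[:2]),np.hstack([ims[2],ims[2]*0])]))
```

```text
{'clock': np.float64(7.2333), 'position': array([ 0.5677, -0.0319,  0.0108]), 'tool_rot': array([-3.1415e+00, -2.0000e-04,  5.1490e-01]), 'force': array([ 2.1269, -0.8491,  4.0258])}
wrist 0.55 [ 0.54239011 -0.00305693  0.027     ]
side 0.83 [ 0.54188788 -0.00673448  0.027     ]
scene 0.62 [ 0.55434878 -0.00602444  0.027     ]
```

View pics/m4.png

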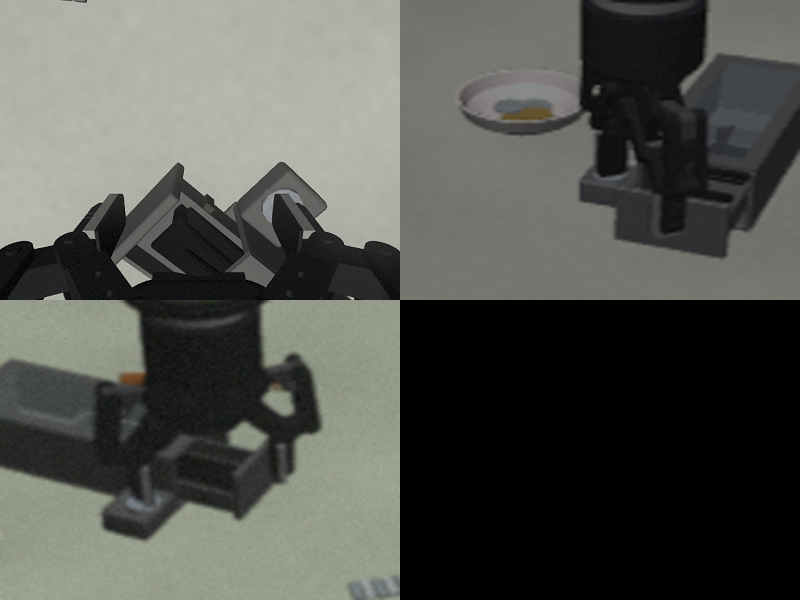

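The cradle is out about 40 mm with its panel resting on the far finger, and the key is held down. I'll hold for a second to confirm nothing moves.

>>> carry_out --rows '[[[0, 0, 0.0005, 0], [0, 0, 0.0005, 0], [0, 0, 0.0005, 0], [0, 0, 0.0005, 0], [0, 0, 0.0005, 0], [0, 0, 0.0005, 0], [0, 0, 0.0005, 0], [0, 0, 0.0005, 0], [0, 0, 0.0005, 0], [0, 0, 0.0005, 0]]]'

```text
clock: 8.37
position: [0.5677, -0.032, 0.0103]
tool_rot: [-3.142, -0.0, 0.515]
force: [2.3, -0.1, 6.4]
grip_width: 0.0856
finger_force: 3.5
```

Run:
```python
from h import *
ims=[]
for n,c in [("side",(260,400,150,270)),("scene",(190,330,170,290))]:
    f=bot.grab_frame(n);p=f["pixels"][:,:,::-1][c[2]:c[3],c[0]:c[1]]
    ims.append(cv2.resize(p,(400,300),interpolation=cv2.INTER_CUBIC))
    for d in bot.spot_point(f,"cradle_front")[:1]: print(n,round(d["conf"],2),ray(f,d["position"],.027))
old=cv2.imread("pics/m4.png");new=np.hstack(ims)
print(np.abs(old[:300,400:].astype(int)-ims[0]).mean(),np.abs(old[300:,:400].astype(int)-ims[1]).mean())
cv2.imwrite("pics/m5.png",new)
```

```text
side 0.57 [0.53737366 0.00378201 0.027     ]
scene 0.9 [ 0.544106   -0.00529707  0.027     ]
0.7543333333333333 2.510972222222222
```

View pics/m5.png

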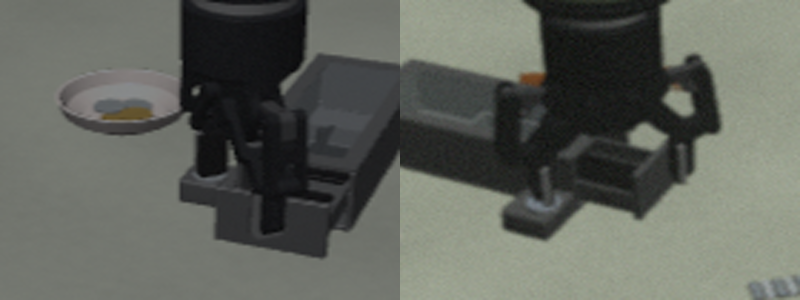

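The view is unchanged: the panel is still against the finger and the key is down. I'm handing in.

```bash
python3 -c "
from workcell import bot
print(bot.job_done())"
```

```text
the job is handed in; nothing more can be done
None
```

I handed the job in at about 8.4 s: one finger is holding the key down and the other is stopping the cradle's front panel about 40 mm out, short of the 80 mm half-way mark; the judge's verdict was not shown.

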